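# Price the bin: scan it, then press the ticket holder home in the shelf rail

## Task

Pick up the hand scanner and aim its window squarely at the barcode label on the front of the wide bin, about 7 cm away, keeping it steady for a second; then lay the scanner back flat on the bench. Take the ticket holder from its wooden stand, push it down into the steel rail on the shelf's front edge, paper ticket facing away from the shelf, until it is fully home against the spring. Finish still holding it and pressing it home (it springs back up if let go), and leave the screwdriver, can and jar where they are.

Things in the scene. Friction and masses are not known exactly. Their poses are not given: they have to be found in the camera images.
- scanner: Grey hand scanner lying flat on the bench, 150 long (own x) x 32 wide (y) x 30 high (z), 160 g; the black head on its last 35 mm at +x is 46 wide. Origin: centre of its underside, 75 mm behind the front of the head and nearly at the balance point; +x points out of the window. It reads by itself, no trigger.
- window (a point): Middle of the scanner's glass window: 75 mm ahead of the scanner's origin along its x and 15 mm above its underside.
- spot (a point): Point on the scanner's line of sight, 70 mm straight ahead of its window (145 mm ahead of the scanner's origin, 15 mm above its underside). To read, it belongs on the barcode label's middle.
- barcode (a point): Middle of the upright paper barcode label, 64 wide x 44 high, on the robot-side face of the wide bin (130 wide, 120 deep, 85 high open cardboard bin of sockets; the two other bins are 85 wide). It is 55 mm above the shelf's top, thus 115 mm above the bench. +x points into the bin, square to the label, y along the label, z up. The bin is fixed.
- shelf: Low fixed wooden display shelf, 420 wide (y) x 240 deep (x), its top 60 mm above the bench. Origin: middle of its front edge at bench level; +x points from the front edge to its rear. The three bins (fixed) stand on it with their front faces 85 mm behind the front edge.
- rail: Steel label rail, fixed to the shelf's front edge: a pocket open at the top, 45 high, inside 10 wide (x) and 66 long (y), walls 3 thick. Origin: middle of its mouth, level with the tops of lip and shelf (60 mm above the bench). x points into the shelf (the lip is on the -x side), y along the edge, z up. Its place along the edge varies.
- spring (a joint): Sprung strip inside the rail, which the holder's tongue pushes down. 0: up, its top 14 mm below the mouth. Grows to 0.010 m when the holder is home (0.012 at its own stop). It pushes up with 5 N at 0 and 10 N at 0.010.
- holder: Grey plastic ticket holder, 70 g, standing in the wooden stand. Upper block 16 thick (x) x 70 wide (y) x 60 high, above a tongue 6 thick x 60 wide x 24 long with a half-round foot. Origin: middle of the shoulder plane, where block and tongue meet; z up, -x is the paper ticket side. Fully home, the shoulders sit on the rail's lip and the origin is at the rail's origin; the tongue's foot meets the spring when the origin is 10 mm higher.
- ticket (a point): Middle of the paper ticket on the holder's -x face, 30 mm above the shoulder plane.
- stand: Fixed wooden stand, 60 deep (x) x 100 wide (y) x 30 high, with a slot 11 x 70 along y in which the holder's tongue hangs loosely, shoulders on the stand's top. Origin: centre of its underside.
- screwdriver: Screwdriver lying on the bench, a bystander. Origin near its middle, on the bench.
- can: Upright metal can, 66 across and 120 high, a bystander. Origin: centre of its underside.
- jar: Upright amber glass jar, 70 across and 90 high, a bystander. Origin: centre of its underside.
There are look-alikes about, which are no part of the job. What is shaped like the holder but green is not meant.

How it is judged (in metres and radians):
On the way, in this order (a step that is already met when the one before it is completed fails the run):
1. the gripped scanner is aimed at the barcode label and held steady (x of window in the frame of barcode between -0.11 and -0.035 m and y of spot in the frame of barcode between -0.025 and 0.025 m and z of spot in the frame of barcode between -0.02 and 0.02 m and angle between the x axis of scanner and the x axis of barcode, either way round below 0.35 rad and linear speed of scanner below 0.04 m/s and contact force between the fingers and scanner above 1 N), for 0.8 s.
2. the scanner lies flat on the bench, let go (height (world z) of scanner below 0.006 m and angle between scanner's own z axis and vertical below 0.1 rad and linear speed of scanner below 0.03 m/s and contact force between each of the arm, the fingers and scanner below 0.1 N and contact force between scanner and holder below 0.1 N), for 0.2 s.
3. the holder's tongue is in the rail and has met the spring (x of holder in the frame of rail between -0.005 and 0.005 m and y of holder in the frame of rail between -0.006 and 0.006 m and z of holder in the frame of rail below 0.012 m and contact force between holder and spring above 1 N), for 0.05 s.
At the end, for the whole second after the job is handed in: Holder upright (0.1 rad) in the rail, ticket to the lip side, shoulders within 3 mm of the lip top, centred within 5 mm across and 6 mm along; spring down 7 mm or more, fingers pressing 3 N or more on the holder through the last second; scanner flat on the bench, untouched (all of step 2 and x of holder in the frame of rail between -0.005 and 0.005 m and y of holder in the frame of rail between -0.006 and 0.006 m and z of holder in the frame of rail below 0.003 m and angle between holder's own z axis and vertical below 0.1 rad and x of ticket in the frame of rail below -0.003 m and value of joint spring above 0.007 m and contact force between holder and spring above 4 N and contact force between the fingers and holder above 3 N and linear speed of holder below 0.02 m/s); the arm keeps its last pose, push and grip.
It fails at once if the screwdriver is moved more than 30 mm or knocked over (distance of screwdriver from where it was at the start of the episode above 0.03 m).
It fails at once if the can is moved more than 30 mm or knocked over (distance of can from where it was at the start of the episode above 0.03 m or angle between can's own z axis and vertical above 0.5 rad).
It fails at once if the jar is moved more than 30 mm or knocked over (distance of jar from where it was at the start of the episode above 0.03 m or angle between jar's own z axis and vertical above 0.5 rad).
It also fails if it takes over 56 s, if anything falls off the work surface, if the arm or the gripper's body presses on something with over 40 N, if the wrist force passes 120 N, or if a joint passes its speed limit or range.

## Robot

A 6-joint arm with a two-finger parallel gripper is mounted at the origin on the work surface. World frame = base frame: x ahead of the robot, y to its left, z up, the work surface at z = 0. Lengths are in m, angles in degrees, forces in N, time in s.
With the tool pointing down it reaches from about 0.3 to 0.75 m from the base axis. Payload 8.5 kg.
Tool frame: the origin (TCP) lies at the very end of the fingers, on their centre line; the grasp point (between the pads) lies 19 mm behind it (env.pinch_z is the distance from the TCP to the grasp point, in m); z points along the fingers, y is the line along which they close (so a half turn about z gives the same grasp; the last joint's range is limited). The gripper opens to 85 mm and grips with 20 to 120 N. Pads are 22 mm wide; open, the fingers measure 114 mm over their backs; the gripper's body (76 mm by 85 mm) begins 54 mm behind the grasp point. The pads swing forward as they close: fully open they stand 13 mm farther back than shut.
Start: joints at [-83.554, 21.807, 74.336, -0, 83.858, -12.336], TCP at [0.177, -0.521, 0.231] pointing down, gripper open.
Joint ranges: [-178.18, 178.18], [-50.72, 133.34], [12.68, 142.11], [-81.47, 261.47], [9.98, 163.14], [-165.26, 165.26]. Speed limits (degrees/s): [136.94, 136.94, 180, 180, 180, 180].

## Interface

Orientations are given as a 3x3 rotation matrix whose columns are the frame's x, y, z axes.
In Python, from rig import env, viewer gives the robot as it stands.
- The arm moves only by the tool drive_tool, never from a script. Its argument "series" is a list of rows, each a list of 3 entries, a list of its own where there are three numbers: the shift along the tool's x, y, z in m, then the turn about the tool's z in degrees, then the finger opening in m, from 0 to 0.0854. A call has 1 to 20 rows; each row is the pose to reach, as a shift and turn from the pose commanded when the call began, along the tool's axes at that moment; what a row does not reach only later rows make up. A row lasts 1/10 s, in which the tool goes at most 50 mm and 8.59 degrees, less where a joint would pass 70% of its speed; a pose out of reach is approached as far as the arm can. A call with a gripper value outside its range is refused whole. The fingers move at their own pace and stop on an object; "newtons" is the grip in N (left out, the last holds). Time passes only in rows, so rows that repeat a pose let the fingers close. It gives the time, the measured TCP pose, the force, the opening and the grip force at its end, in the units of the state.
- env.observe(): the state, without advancing time (a new reading comes with each control period).
- viewer.get_image(name): name is "side" or "top" or "wrist"; returns a dict with "img" (400x640x3 uint8, red, green, blue), "depth" (400x640 float32, m along the optical axis (not along the pixel's ray), 0 where there is no reading), "camera_matrix" (3x3 intrinsics, pixels), "rvec" (rotation vector, rad) and "tvec" (3), from world to camera coordinates, as OpenCV has them. Camera axes: x right, y down, z forward; pixel columns grow to the right and rows downward; lengths in m; the calibration is good to about 2 mm. A picture is of the moment at which its call begins.
- env.close_job(): hands the job in; it is judged then, once.
The state is a dict: "time_s": time; "q": joint angles; "qvel": joint speeds; "joint_efforts": joint torques, N m; "position": TCP position; "tool_rot": TCP orientation; "ft_force": force on the tool from outside, world axes, zero at the start; "wrist_torque": the same for the moment, N m; "grip_width": finger opening in m; "gripper_force": force on a finger pad.
Only numpy, scipy, OpenCV 4.12 (cv2) and the standard library are available. Lean on these libraries where they do the work, as an engineer would, in place of code of your own. Each camera call takes 0.05 s, during which the arm holds its last target. There are 200 camera calls.

## Working session

There is one attempt and no reset: what is moved stays moved. The work goes in short steps, Python scripts to look and compute and a tool call to move; the robot and the scene stay as the last step left them, time stands still between calls to the robot, and variables do not carry over. Pictures are saved under pics/ and viewed, at most 10 in all, crops included, and the job is handed in when it is done.

Besides the shell and the picture viewer there is one more tool, called by a JSON object that holds its "api" and its "payload". drive_tool: Moves the arm, as the interface text tells. Its arguments: {"type":"object","properties":{"series":{"type":"array"},"newtons":{"type":"number"}},"required":["series"]}

```bash
mkdir -p pics; ls
cat > h.py <<'E'
import numpy as np, cv2
from rig import env, viewer
def cap(n,f):
    d=viewer.get_image(n); cv2.imwrite(f'pics/{f}.png',d['img'][:,:,::-1]); np.savez(f'pics/{f}.npz',**d); return d
def load(f): return dict(np.load(f'pics/{f}.npz'))
def cam(d):
    R=cv2.Rodrigues(np.array(d['rvec'],float))[0]; return np.array(d['camera_matrix']),R,np.array(d['tvec'],float).ravel()
def pts(d):
    K,R,t=cam(d); z=d['depth']; v,u=np.mgrid[:z.shape[0],:z.shape[1]]
    c=np.stack([(u-K[0,2])/K[0,0]*z,(v-K[1,2])/K[1,1]*z,z],-1)
    return (c-t)@R   # world xyz per pixel
def ray(d,u,v,z):
    K,R,t=cam(d); r=R.T@np.linalg.solve(K,[u,v,1]); c=-R.T@t; return c+r*(z-c[2])/r[2]
E
python3 - <<'E'
from h import *
for n in('side','top'):
    d=cap(n,n+'0'); K,R,t=cam(d); print(n,-R.T@t,K[0,0],d['tvec'])
s=env.observe(); print(s['position'],s['tool_rot'],env.pinch_z,s['grip_width'],s['time_s'])
E
```

```text
pics
side [ 0.19318469 -1.09268937  1.06624649] 514.9208066850366 [-0.5344288   0.22171081  1.42597411]
top [0.31206238 0.01043448 1.52549679] 464.2608132194902 [-0.01509001  0.58266016  1.44392233]
[ 0.17703137 -0.5204678   0.23077387] [[ 9.46764877e-01  3.21925834e-01 -1.56262008e-04]
 [ 3.21925756e-01 -9.46764014e-01  1.30756571e-03]
 [ 2.72995936e-04 -1.28826205e-03 -9.99999133e-01]] 0.0187 0.08573357755699833 0.1
```

View pics/top0.png

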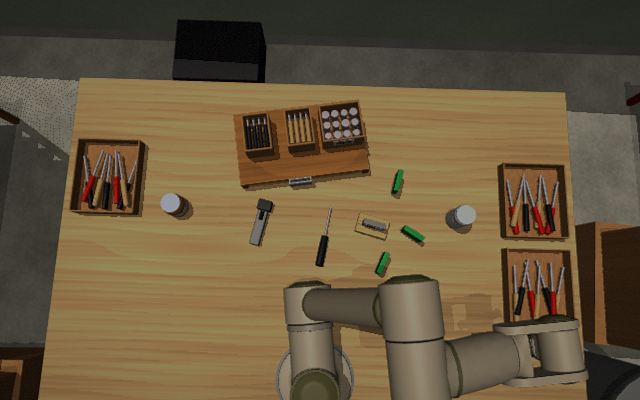

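View pics/side0.png

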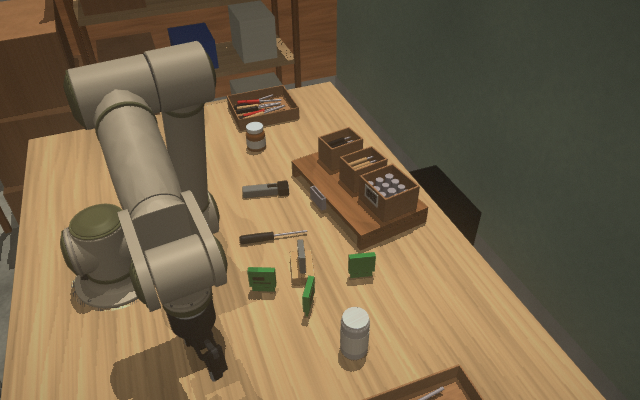

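The top view shows the scanner at (261,222) with its head at (264,205). The grey holder sits in its stand at (372,226), with green look-alikes at (398,181), (413,234) and (383,263). The rail is at (300,181), the wide bin at (341,123), the screwdriver at (323,238), the can at (462,216) and the jar at (174,205).

Run:
```python
from h import *
d=load('top0');P=pts(d);im=d['img'].astype(int);hsv=cv2.cvtColor(d['img'],cv2.COLOR_RGB2HSV)
def box(m,name):
    p=P[m]; r=cv2.minAreaRect((p[:,:2]*1000).astype(np.float32)); print(name,m.sum(),'zmax',p[:,2].max().round(4),'zmed',np.median(p[:,2]).round(4),'rect',np.round(r[0],1),np.round(r[1],1),round(r[2],1))
def win(u0,u1,v0,v1):
    m=np.zeros(P.shape[:2],bool);m[v0:v1,u0:u1]=1;return m
z=P[...,2]
print('bench z',np.median(z[260:280,100:220]))
box(win(245,277,195,250)&(z>.018),'scanner'); 
m=win(245,277,195,250)&(z>.018); p=P[m]; hd=p[im[m].sum(1)<170]; print('head',hd.mean(0),len(hd))
r=win(350,395,205,250)
box(r&(z>.02)&(z<.04),'stand'); box(r&(z>.07),'holder')
box(win(225,380,90,195)&(z>.05)&(z<.067),'shelf')
box(win(312,370,95,150)&(z>.135),'bin3')
for n,w in (('can',(440,485,195,240)),('jar',(150,195,185,225))): box(win(*w)&(z>.05),n)
g=win(285,315,172,190)&(hsv[...,1]<60)&(hsv[...,2]>70); box(g,'rail'); print(P[g].mean(0))
# side view
s=load('side0');Q=pts(s)
for nm,(u0,u1,v0,v1) in dict(holder=(288,315,235,285),bin=(355,420,160,220)).items():
    q=Q[v0:v1,u0:u1].reshape(-1,3); q=q[q[:,2]>(.07 if nm=='holder' else .135)]
    rr=cv2.minAreaRect((q[:,:2]*1000).astype(np.float32)); print('side',nm,len(q),np.round(rr[0],1),np.round(rr[1],1),round(rr[2],1),q[:,2].max())
a=cv2.resize(d['img'][165:275,225:425],None,fx=4,fy=4,interpolation=cv2.INTER_CUBIC)[:440,:800]
b=cv2.resize(s['img'][150:300,230:430],None,fx=4,fy=4,interpolation=cv2.INTER_CUBIC)
cv2.imwrite('pics/cropside.png',b[:,:,::-1]);cv2.imwrite('pics/croptop.png',a[:,:,::-1])
```

```text
bench z -0.0006026449792354266
scanner 513 zmax 1.5255 zmed 0.029 rect [410.6 146.1] [310.9 126. ] 31.9
head [0.52431416 0.18340744 0.02865218] 198
stand 409 zmax 0.0395 zmed 0.0288 rect [ 482.3 -169.5] [99.8 61. ] 75.1
holder 142 zmax 1.5255 zmed 0.0887 rect [417.3 -81.1] [ 61.5 272.1] 36.3
shelf 5209 zmax 0.067 zmed 0.0594 rect [741.   69.9] [258.3 421. ] 9.4
bin3 367 zmax 1.5255 zmed 0.143 rect [588.6 -56.8] [545.7 161.8] 2.9
can 484 zmax 1.5255 zmed 0.1161 rect [ 434.3 -226.8] [ 65.9 529.6] 20.2
jar 427 zmax 1.5255 zmed 0.088 rect [413.6 262.5] [539.2  67.7] 60.9
rail 82 zmax 0.0671 zmed 0.0563 rect [619.3  65.5] [23.1 76.4] 17.0
[0.61904283 0.0670224  0.0528951 ]
side holder 225 [ 355.1 -618.1] [1002.2   36.3] 73.2 1.0662464936967573
side bin 646 [ 556.2 -543.1] [1304.1  185.2] 64.6 1.0662464936967573
```

View pics/cropside.png

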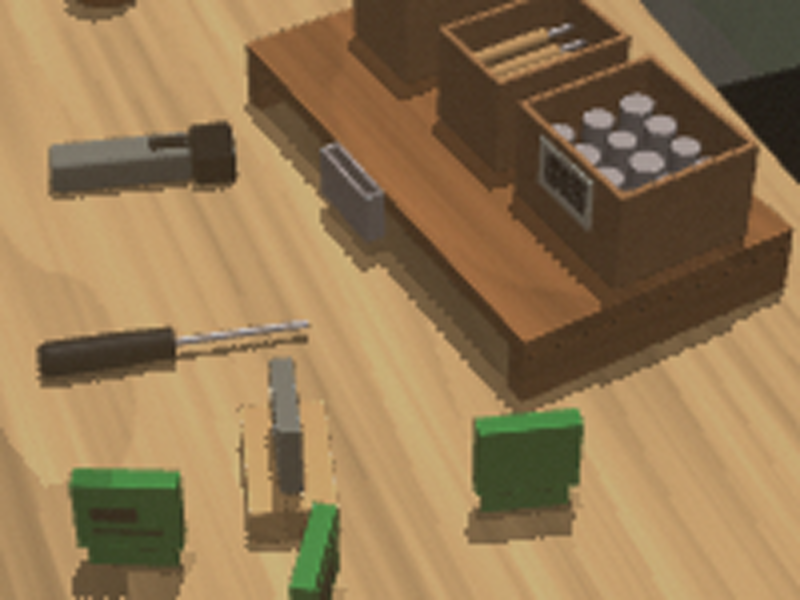

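The side crop confirms the grey holder in the stand at crop (287,430), with three green look-alikes beside it, so grey fits the description. It also shows the scanner, the rail, and the barcode on the wide bin at crop (567,183). The ticket side isn't visible yet. I'll refine the numbers, leaving out pixels with no depth reading.

Run:
```python
from h import *
d=load('top0');P=pts(d);P[d['depth']<=0]=-9;im=d['img'].astype(int)
s=load('side0');Q=pts(s);Q[s['depth']<=0]=-9;sm=s['img'].astype(int)
def box(P,w,lo,hi,name,f=lambda m:m):
    p=P[w[2]:w[3],w[0]:w[1]].reshape(-1,3); p=p[(p[:,2]>lo)&(p[:,2]<hi)]; r=cv2.minAreaRect((p[:,:2]*1000).astype(np.float32)); print(name,len(p),'zmax',p[:,2].max().round(4),'rect',np.round(r[0],1),np.round(r[1],1),round(r[2],1)); return p
box(P,(245,277,195,250),.018,.06,'scanner'); box(Q,(235,295,170,205),.02,.06,'scanner side')
box(P,(350,395,205,250),.08,.12,'holder'); box(Q,(285,315,235,285),.084,.12,'holder side')
box(P,(350,395,205,250),.02,.036,'stand')
box(P,(225,380,90,195),.055,.0625,'shelf')
box(P,(312,370,90,150),.137,.16,'bin3');box(Q,(355,425,160,225),.137,.16,'bin3 side')
box(P,(440,485,195,240),.05,.14,'can');box(P,(150,195,185,225),.05,.12,'jar')
box(P,(310,340,200,275),.006,.06,'screwdriver')
for nm,PP,I,w in(('top',P,im,(280,320,165,195)),('side',Q,sm,(305,330,180,215))):
    p=PP[w[2]:w[3],w[0]:w[1]];i=I[w[2]:w[3],w[0]:w[1]]
    m=(i.max(2)-i.min(2)<25)&(i.sum(2)>200)&(p[...,2]>.0); q=p[m]; r=cv2.minAreaRect((q[:,:2]*1000).astype(np.float32)); print(nm,'rail',m.sum(),q[:,2].min(),q[:,2].max(),np.round(r[0],1),np.round(r[1],1),r[2], q.mean(0))
# barcode
p=Q[180:210,360:382];i=sm[180:210,360:382];m=(i.max(2)-i.min(2)<25)&(p[...,2]>.08)&(p[...,2]<.14);q=p[m];r=cv2.minAreaRect((q[:,:2]*1000).astype(np.float32));print('label',m.sum(),q.mean(0),q.min(0),q.max(0),r)
```

```text
scanner 510 zmax 0.0387 rect [485.4 197.1] [ 46.  151.2] 75.0
scanner side 401 zmax 0.0398 rect [509.5 190.6] [196.8  86.8] 9.7
holder 124 zmax 0.096 rect [ 481.9 -169.5] [69.1 16.8] 75.1
holder side 151 zmax 0.0945 rect [ 473.9 -213.9] [159.5  21.1] 81.3
stand 401 zmax 0.0358 rect [ 482.4 -169.5] [99.9 60.7] 75.4
shelf 3760 zmax 0.0625 rect [740.6  69.6] [256.8 420. ] 9.2
bin3 334 zmax 0.1532 rect [790.9 -40.5] [124.9 163.2] 9.0
bin3 side 547 zmax 0.152 rect [789.8 -42.1] [125.5 165.1] 9.8
can 476 zmax 0.1267 rect [ 513.1 -443.9] [64.8 61.8] 87.7
jar 420 zmax 0.0989 rect [527.3 467. ] [63.3 65.3] 10.0
screwdriver 328 zmax 0.0329 rect [449.5 -17.9] [229.   94.7] 1.9
top rail 84 0.0013315153340417865 0.067123696367678 [619.3  65.5] [23.1 76.4] 17.04386329650879 [0.61857407 0.06816066 0.05406678]
side rail 229 0.01514578029086338 0.06613175517988491 [617.7  66.9] [20.3 78. ] 10.424612045288086 [0.61654695 0.06143124 0.04430086]
label 243 [ 0.74752134 -0.05329838  0.11602991] [ 0.7255801  -0.09989723  0.08082788] [ 0.79063899 -0.00659812  0.1380407 ] ((748.05419921875, -49.230289459228516), (99.90240478515625, 47.977760314941406), 61.59599304199219)
```

Run:
```python
from h import *
s=load('side0');d=load('top0')
a=np.deg2rad(9.3);ex=np.array([np.cos(a),np.sin(a)]);ey=np.array([-ex[1],ex[0]])
o=np.array([.7406,.0696])-.112*ex; print('shelf o',o)
b=ray(s,371.75,195.75,.115)[:2]; print('label ray',b,'in shelf',(b-o)@ex,(b-o)@ey)
for c in((.7909,-.0405),(.7898,-.0421)): c=np.array(c)-o; print('bin c in shelf',c@ex,c@ey)
for c in((.6193,.0655),(.6177,.0669)): c=np.array(c)-o; print('rail in shelf',c@ex,c@ey)
# rail pocket dark hole: side corners
for (u,v) in((320,147),(330,142),(383,182),(372,188)): p=ray(s,230+u/4,150+v/4,.06)[:2]-o; print('railcorner',p@ex,p@ey)
c=cv2.resize(d['img'][205:250,345:400],None,fx=10,fy=10,interpolation=cv2.INTER_CUBIC);cv2.imwrite('pics/c2.png',c[:,:,::-1])
```

```text
shelf o [0.63007216 0.05150037]
label ray [ 0.73546606 -0.06851193] in shelf 0.08461412157218964 -0.13546688244179406
bin c in shelf 0.14384626183178237 -0.11678148657788856
bin c in shelf 0.1425021544299694 -0.11818269152092573
rail in shelf -0.008368174066669537 0.015556435062569807
rail in shelf -0.009720897863375658 0.017196599179304703
railcorner -0.01508661820083988 0.05386811017063254
railcorner -0.005241624696952694 0.05530800580501551
railcorner 0.005186499763500573 -0.008643540399910284
railcorner -0.005712411319767978 -0.010509947603426556
```

View pics/c2.png

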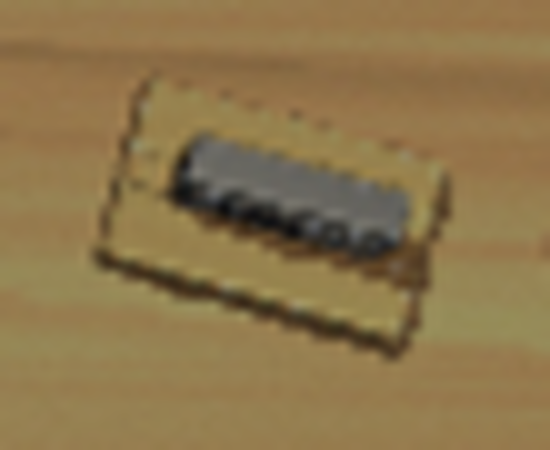

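```bash
cat >> h.py <<'E'
def go(x,y,z,yaw):
    s=env.observe();R=np.array(s['tool_rot']);p=np.array(s['position']);cy=np.degrees(np.arctan2(R[1,0],R[0,0]))
    print('t',s['time_s'],'now',p.round(4),'yaw',round(cy,2),'F',np.round(s['ft_force'],1),'w',round(s['grip_width'],4),'g',np.round(s['gripper_force'],1))
    print('shift',(R.T@(np.array([x,y,z])-p)).round(4),'turn',round((cy-yaw+180)%360-180,2))
E
python3 -c "
from h import *
go(.485,.197,.17,-15)"
```

```text
t 0.1 now [ 0.177  -0.5205  0.2308] yaw 18.78 F [ 0.4  0.4 -0.7] w 0.0857 g 0.0
shift [ 0.5225 -0.5801  0.0617] turn 33.78
```

{"api": "drive_tool", "payload": {"series": [[[0.522,-0.58,0.03],33.8,0.085],[[0.522,-0.58,0.03],33.8,0.085],[[0.522,-0.58,0.03],33.8,0.085],[[0.522,-0.58,0.03],33.8,0.085],[[0.522,-0.58,0.03],33.8,0.085],[[0.522,-0.58,0.03],33.8,0.085],[[0.522,-0.58,0.03],33.8,0.085],[[0.522,-0.58,0.03],33.8,0.085],[[0.522,-0.58,0.03],33.8,0.085],[[0.522,-0.58,0.03],33.8,0.085],[[0.522,-0.58,0.03],33.8,0.085],[[0.522,-0.58,0.03],33.8,0.085],[[0.522,-0.58,0.03],33.8,0.085],[[0.522,-0.58,0.03],33.8,0.085],[[0.522,-0.58,0.03],33.8,0.085],[[0.522,-0.58,0.062],33.8,0.085],[[0.522,-0.58,0.062],33.8,0.085],[[0.522,-0.58,0.062],33.8,0.085],[[0.522,-0.58,0.062],33.8,0.085],[[0.522,-0.58,0.062],33.8,0.085]]}}

```text
time_s: 2.1
position: [0.4847, 0.1956, 0.1704]
tool_rot: [[0.965, -0.261, 0.002], [-0.261, -0.965, 0.0], [0.002, -0.001, -1.0]]
ft_force: [0.1, 0.3, 0.3]
grip_width: 0.0848
gripper_force: 0.0
```

Run:
```python
from h import *
d=cap('wrist','w1');P=pts(d);P[d['depth']<=0]=-9
z=P[...,2]; m=(z>.02)&(z<.034)&(abs(P[...,0]-.485)<.11)&(abs(P[...,1]-.197)<.1)
p=P[m];r=cv2.minAreaRect((p[:,:2]*1000).astype(np.float32));print(m.sum(),r,np.median(p[:,2]))
v,u=np.nonzero(m);print(u.min(),u.max(),v.min(),v.max())
a=np.deg2rad(-15);c=np.array(r[0])/1000
l=(p[:,:2]-c)@np.array([np.cos(a),np.sin(a)]);w=(p[:,:2]-c)@np.array([-np.sin(a),np.cos(a)])
for lo in np.arange(-.08,.08,.02):
    k=(l>=lo)&(l<lo+.02)
    if k.sum()>5: print(round(lo,3),np.percentile(w[k],[2,50,98]).round(4),d['img'][m][k].mean().round(0))
go(c[0],c[1],.004,-15)
```

```text
7054 ((485.811767578125, 194.91116333007812), (45.712158203125, 149.43133544921875), 75.90589904785156) 0.028999766194900096
292 348 96 267
-0.08 [-0.0194 -0.004   0.0113] 91.0
-0.06 [-0.0184 -0.0031  0.0121] 102.0
-0.04 [-0.0181 -0.0022  0.0127] 76.0
-0.02 [-0.017  -0.0018  0.0134] 68.0
0.0 [-0.0167 -0.0014  0.014 ] 73.0
0.02 [-0.0156 -0.0006  0.0154] 64.0
0.04 [-0.021   0.001   0.0222] 45.0
0.06 [-0.0207  0.0001  0.0226] 57.0
t 2.15 now [0.4847 0.1956 0.1703] yaw -15.1 F [-0.1 -0.1 -0.7] w 0.0848 g 0.0
shift [0.001  0.0005 0.1663] turn -0.1
```

View pics/w1.png

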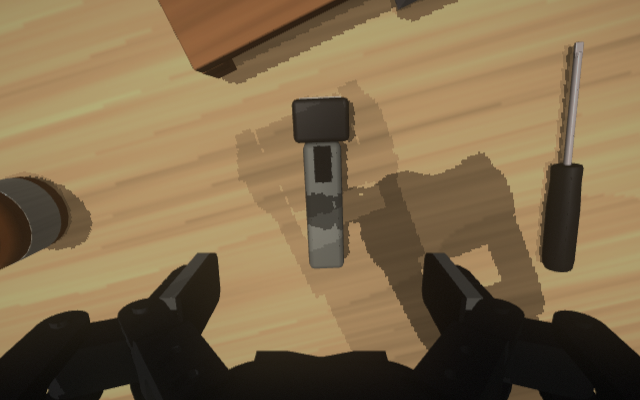

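The wrist view shows the scanner upright in the image, with its head at (321,120) and tail at (326,265). Its midline is at yaw about -13°, centred at (0.4854, 0.1935). I'm descending on it.

{"api": "drive_tool", "payload": {"series": [[[0.001,0.002,0.08],-2,0.07],[[0.001,0.002,0.12],-2,0.07],[[0.001,0.002,0.15],-2,0.07],[[0.001,0.002,0.169],-2,0.07],[[0.001,0.002,0.169],-2,0.07],[[0.001,0.002,0.169],-2,0.0],[[0.001,0.002,0.169],-2,0.0],[[0.001,0.002,0.169],-2,0.0],[[0.001,0.002,0.169],-2,0.0],[[0.001,0.002,0.169],-2,0.0],[[0.001,0.002,0.169],-2,0.0],[[0.001,0.002,0.169],-2,0.0],[[0.001,0.002,0.169],-2,0.0],[[0.001,0.002,0.169],-2,0.0]], "newtons": 40}}

```text
time_s: 3.55
position: [0.486, 0.1944, 0.0022]
tool_rot: [[0.974, -0.225, 0.004], [-0.225, -0.974, 0.0], [0.003, -0.001, -1.0]]
ft_force: [-0.7, 0.0, 7.7]
grip_width: 0.0316
gripper_force: 41.2
```

```bash
python3 -c "
from h import *
import numpy as np
a=np.deg2rad(9.3);b=np.array([.7355,-.0685])-.145*np.array([np.cos(a),np.sin(a)]);print(b)
go(b[0],b[1],.101,9.3)"
```

```text
[ 0.59240592 -0.09193255]
t 3.55 now [0.486  0.1944 0.0022] yaw -13.01 F [-0.7  0.   7.7] w 0.0316 g 41.2
shift [ 0.1685  0.2549 -0.0986] turn -22.31
```

{"api": "drive_tool", "payload": {"series": [[[0,0,-0.05],0,0.0],[[0,0,-0.1],0,0.0],[[0,0,-0.15],0,0.0],[[0.03,0.04,-0.15],-5,0.0],[[0.055,0.085,-0.15],-10,0.0],[[0.085,0.13,-0.15],-15,0.0],[[0.115,0.17,-0.15],-20,0.0],[[0.14,0.21,-0.15],-22.3,0.0],[[0.158,0.24,-0.14],-22.3,0.0],[[0.1685,0.255,-0.12],-22.3,0.0],[[0.1685,0.255,-0.105],-22.3,0.0],[[0.1685,0.255,-0.099],-22.3,0.0],[[0.1685,0.255,-0.099],-22.3,0.0],[[0.1685,0.255,-0.099],-22.3,0.0]]}}

```text
time_s: 4.95
position: [0.592, -0.0917, 0.1004]
tool_rot: [[0.987, 0.162, 0.001], [0.162, -0.987, -0.0], [0.001, 0.001, -1.0]]
ft_force: [0.3, 0.2, -1.8]
grip_width: 0.0314
gripper_force: 41.3
```

Run:
```python
from h import *
go(.5924,-.0919,.101,9.3)
d=cap('wrist','w2');P=pts(d)
cv2.imwrite('pics/w2s.png',np.hstack([d['img'][:,100:500]])[:,:,::-1])
s=cap('side','s2');c=s['img'][140:290,230:430];cv2.imwrite('pics/s2c.png',cv2.resize(c,None,fx=4,fy=4,interpolation=cv2.INTER_CUBIC)[:,:,::-1])
```

```text
t 4.95 now [ 0.592  -0.0917  0.1004] yaw 9.33 F [ 0.3  0.2 -1.8] w 0.0314 g 41.3
shift [ 0.0004  0.0003 -0.0006] turn 0.03
```

View pics/w2.png

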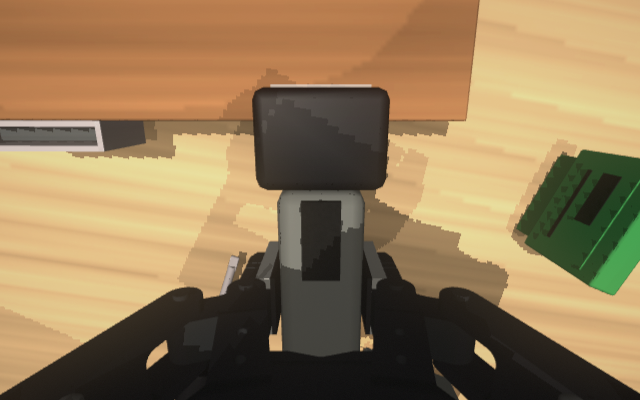

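The scanner sits square to the shelf edge, and the label's white top edge, (270–372, 86), is centred on the head at column 321. The aim is good, so I'll hold here.

{"api": "drive_tool", "payload": {"series": [[[0,0,-0.0005],0,0.0],[[0,0,-0.0005],0,0.0],[[0,0,-0.0005],0,0.0],[[0,0,-0.0005],0,0.0],[[0,0,-0.0005],0,0.0],[[0,0,-0.0005],0,0.0],[[0,0,-0.0005],0,0.0],[[0,0,-0.0005],0,0.0],[[0,0,-0.0005],0,0.0],[[0,0,-0.0005],0,0.0],[[0,0,-0.0005],0,0.0],[[0,0,-0.0005],0,0.0],[[0,0,-0.0005],0,0.0]]}}

```text
time_s: 6.35
position: [0.5917, -0.0921, 0.0998]
tool_rot: [[0.987, 0.161, 0.0], [0.161, -0.987, -0.0], [0.0, 0.0, -1.0]]
ft_force: [-0.2, 0.4, -1.1]
grip_width: 0.0314
gripper_force: 41.3
```

```bash
python3 -c "
from h import *
go(.48,.197,.0032,-13)"
```

```text
t 6.35 now [ 0.5917 -0.0921  0.0998] yaw 9.28 F [-0.2  0.4 -1.1] w 0.0314 g 41.3
shift [-0.0636 -0.3034  0.0966] turn 22.28
```

{"api": "drive_tool", "payload": {"series": [[[-0.01,0,-0.03],0,0.0],[[-0.02,-0.02,-0.05],2,0.0],[[-0.027,-0.06,-0.05],6,0.0],[[-0.035,-0.105,-0.05],11,0.0],[[-0.043,-0.15,-0.05],16,0.0],[[-0.05,-0.195,-0.05],21,0.0],[[-0.057,-0.24,-0.04],22.3,0.0],[[-0.062,-0.28,-0.01],22.3,0.0],[[-0.0636,-0.303,0.03],22.3,0.0],[[-0.0636,-0.303,0.065],22.3,0.0],[[-0.0636,-0.303,0.085],22.3,0.0],[[-0.0636,-0.303,0.092],22.3,0.0],[[-0.0636,-0.303,0.0955],22.3,0.0],[[-0.0636,-0.303,0.097],22.3,0.0],[[-0.0636,-0.303,0.097],22.3,0.0]]}}

```text
time_s: 7.85
position: [0.4807, 0.1966, 0.0037]
tool_rot: [[0.974, -0.226, 0.002], [-0.226, -0.974, 0.0], [0.002, -0.001, -1.0]]
ft_force: [-0.3, 0.5, -1.6]
grip_width: 0.0313
gripper_force: 41.3
```

{"api": "drive_tool", "payload": {"series": [[[0,0,0.0008],0,0.0],[[0,0,0.0016],0,0.0],[[0,0,0.0016],0,0.0],[[0,0,0.0016],0,0.04],[[0,0,0.0016],0,0.06],[[0,0,0.0016],0,0.07],[[0,0,0.0016],0,0.07],[[0,0,0.0016],0,0.07],[[0,0,0.0016],0,0.07],[[0,0,-0.02],0,0.07],[[0,0,-0.06],0,0.07],[[0,0,-0.11],0,0.07],[[0,0,-0.16],0,0.07],[[0,0,-0.2],0,0.07],[[0,0,-0.2],0,0.07]]}}

```text
time_s: 9.35
position: [0.482, 0.1971, 0.2082]
tool_rot: [[0.974, -0.225, 0.011], [-0.225, -0.974, 0.002], [0.01, -0.004, -1.0]]
ft_force: [-0.3, 0.7, 0.2]
grip_width: 0.0699
gripper_force: 0.0
```

Run:
```python
from h import *
d=cap('wrist','w3');P=pts(d);P[d['depth']<=0]=-9;z=P[...,2]
m=(z>.02)&(z<.05)&(abs(P[...,0]-.48)<.11)&(abs(P[...,1]-.197)<.08);p=P[m]
print(cv2.minAreaRect((p[:,:2]*1000).astype(np.float32)),np.percentile(z[m],[5,50,95]))
# viewpoint for holder: back off toward robot side (165 deg face)
go(.482,-.1695,.22,75)
K,R,t=cam(d);Rt=np.array(env.observe()['tool_rot']);print('cam in tool',Rt.T@(-R.T@t-env.observe()['position']),Rt.T@R.T[:,2])
```

```text
((480.73431396484375, 197.84182739257812), (45.29286193847656, 148.59091186523438), 75.77519989013672) [0.0260482  0.02900374 0.03061834]
t 9.4 now [0.4808 0.1968 0.205 ] yaw -13.01 F [ 0.4  0.1 -1.3] w 0.0701 g 0.0
shift [ 0.0837  0.3566 -0.0153] turn -88.01
cam in tool [ 0.06664849 -0.00019479 -0.14545046] [-0.25714835 -0.00272442  0.9663681 ]
```

The scanner is back flat: top at 29 mm, centre (0.481, 0.197). Next I'll look at the holder from its robot-side face.

```bash
python3 -c "
from h import *
go(.385,-.1435,.2,75)"
```

```text
t 9.4 now [0.4808 0.1968 0.205 ] yaw -13.01 F [ 0.4  0.1 -1.3] w 0.0701 g 0.0
shift [-0.0167  0.3532  0.0042] turn -88.01
```

{"api": "drive_tool", "payload": {"series": [[[-0.017,0.353,0.0],-88,0.07],[[-0.017,0.353,0.0],-88,0.07],[[-0.017,0.353,0.0],-88,0.07],[[-0.017,0.353,0.0],-88,0.07],[[-0.017,0.353,0.0],-88,0.07],[[-0.017,0.353,0.0],-88,0.07],[[-0.017,0.353,0.0],-88,0.07],[[-0.017,0.353,0.0],-88,0.07],[[-0.017,0.353,0.0],-88,0.07],[[-0.017,0.353,0.0],-88,0.07],[[-0.017,0.353,0.0],-88,0.07],[[-0.017,0.353,0.0],-88,0.07],[[-0.017,0.353,0.0],-88,0.07],[[-0.017,0.353,0.0],-88,0.07]]}}

```text
time_s: 10.8
position: [0.3837, -0.1432, 0.202]
tool_rot: [[0.262, 0.965, -0.002], [0.965, -0.262, 0.001], [0.001, -0.002, -1.0]]
ft_force: [-0.5, 0.4, -0.2]
grip_width: 0.0699
gripper_force: 0.0
```

Run:
```python
from h import *
d=cap('wrist','w4');P=pts(d);P[d['depth']<=0]=-9;z=P[...,2]
m=(z>.086)&(z<.1)&(np.hypot(P[...,0]-.482,P[...,1]+.1695)<.05);p=P[m]
print(cv2.minAreaRect((p[:,:2]*1000).astype(np.float32)),np.percentile(p[:,2],[5,50,95]))
go(.482,-.1695,.16,75.1)
```

```text
((481.0377502441406, -171.228271484375), (69.76995849609375, 16.53203773498535), 75.42621612548828) [0.08773164 0.08917411 0.09024859]
t 10.85 now [ 0.3838 -0.1432  0.2022] yaw 74.86 F [0.5 0.2 0.5] w 0.0701 g 0.0
shift [0.0003 0.1018 0.042 ] turn -0.24
```

View pics/w4.png

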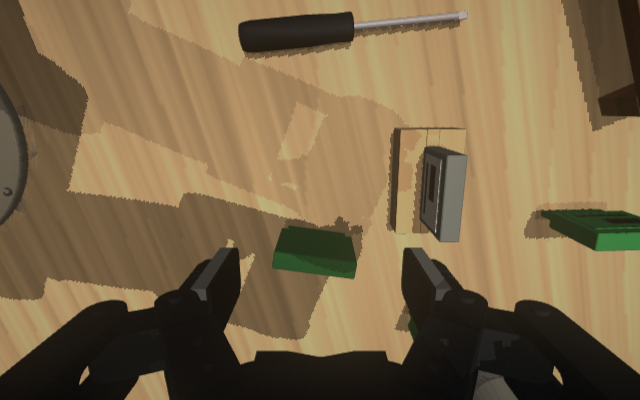

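The wrist view shows the grey holder in its stand at (442,190), with green pieces at (315,250) and (600,230). The holder's robot-side face has a marking at (432,183). I'll enlarge it to confirm that's the ticket.

Run:
```python
from h import *
d=load('w4');c=cv2.resize(d['img'][130:255,380:480],None,fx=4.5,fy=4.5,interpolation=cv2.INTER_CUBIC).astype(float)
cv2.imwrite('pics/c4.png',np.clip(c*1.8,0,255)[:,:,::-1])
```

```text
[ WARN:0@0.432] global loadsave.cpp:1063 imwrite_ Unsupported depth image for selected encoder is fallbacked to CV_8U.
```

View pics/c4.png

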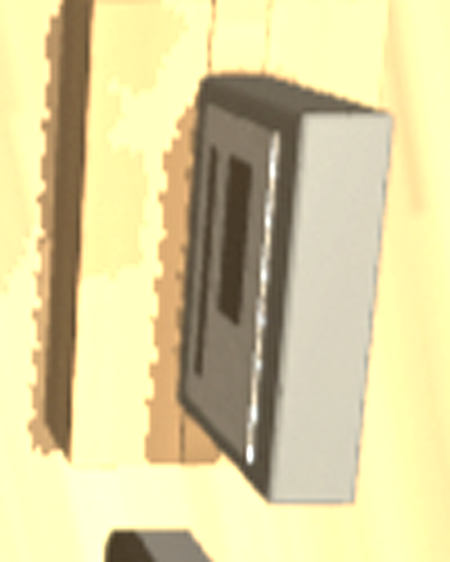

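The enlargement shows the paper ticket, with printing on it, on the robot-side face of the grey holder. So the holder's x axis points away from the robot, at about -15°.

Run:
```python
from h import *
d=load('w4');P=pts(d);P[d['depth']<=0]=-9
h=cv2.cvtColor(d['img'],cv2.COLOR_RGB2HSV);g=((h[...,0]>45)&(h[...,0]<80)&(h[...,1]>100)).astype(np.uint8)
n,l,st,_=cv2.connectedComponentsWithStats(g)
a=np.deg2rad(75.2);tx=np.array([np.cos(a),np.sin(a)]);ty=np.array([np.sin(a),-np.cos(a)])
def rep(p,n):
    q=p[:,:2]-[.4815,-.1705];print(n,len(p),'x',(q@tx).min().round(3),(q@tx).max().round(3),'y',(q@ty).min().round(3),(q@ty).max().round(3),'z',p[:,2].max().round(3))
for i in range(1,n):
    if st[i,4]>50: rep(P[(l==i)&(P[...,2]>-.1)],i)
d=load('top0');P=pts(d);P[d['depth']<=0]=-9
for w in((375,392,250,278),(400,426,224,246),(388,406,168,196)):
    p=P[w[2]:w[3],w[0]:w[1]].reshape(-1,3);rep(p[(p[:,2]>.015)&(p[:,2]<.12)],w)
go(.4815,-.1705,.13,75.2)
```

```text
3 1780 x -0.083 -0.029 y 0.122 0.215 z 0.086
14 1785 x -0.071 -0.045 y -0.142 -0.073 z 0.085
(375, 392, 250, 278) 167 x -0.069 -0.044 y -0.142 -0.072 z 0.091
(400, 426, 224, 246) 195 x -0.16 -0.09 y -0.009 0.025 z 0.089
(388, 406, 168, 196) 166 x -0.045 -0.027 y 0.121 0.192 z 0.09
t 10.85 now [ 0.3838 -0.1432  0.2022] yaw 74.86 F [0.5 0.2 0.5] w 0.0701 g 0.0
shift [-0.0008  0.1016  0.072 ] turn -0.34
```

{"api": "drive_tool", "payload": {"series": [[[-0.001,0.05,0.03],-0.3,0.06],[[-0.001,0.1016,0.05],-0.3,0.06],[[-0.001,0.1016,0.07],-0.3,0.06],[[-0.001,0.1016,0.09],-0.3,0.06],[[-0.001,0.1016,0.12],-0.3,0.06],[[-0.001,0.1016,0.145],-0.3,0.06],[[-0.001,0.1016,0.152],-0.3,0.06],[[-0.001,0.1016,0.152],-0.3,0.06],[[-0.001,0.1016,0.152],-0.3,0.03],[[-0.001,0.1016,0.152],-0.3,0.0],[[-0.001,0.1016,0.152],-0.3,0.0],[[-0.001,0.1016,0.152],-0.3,0.0],[[-0.001,0.1016,0.152],-0.3,0.0],[[-0.001,0.1016,0.152],-0.3,0.0],[[-0.001,0.1016,0.152],-0.3,0.0],[[-0.001,0.1016,0.152],-0.3,0.0]], "newtons": 60}}

```text
time_s: 12.45
position: [0.4823, -0.171, 0.0518]
tool_rot: [[0.254, 0.967, 0.002], [0.967, -0.254, -0.001], [-0.001, 0.002, -1.0]]
ft_force: [-0.4, 0.7, 8.0]
grip_width: 0.0156
gripper_force: 58.7
```

Run:
```python
from h import *
a=np.deg2rad(9.3);ex=np.array([np.cos(a),np.sin(a)]);ey=np.array([-ex[1],ex[0]])
r=np.array([.63007,.0515])-.008*ex+.0185*ey;print(r)
t=r-.08*ey; go(t[0],t[1],.17,99.3)
```

```text
[0.61918548 0.068464  ]
t 12.45 now [ 0.4823 -0.171   0.0518] yaw 75.28 F [-0.4  0.7  8. ] w 0.0156 g 58.7
shift [ 0.1932  0.1043 -0.1181] turn -24.02
```

{"api": "drive_tool", "payload": {"series": [[[0,0,-0.02],0,0.0],[[0,0,-0.05],0,0.0],[[0,0,-0.09],0,0.0],[[0,0,-0.118],0,0.0],[[0.03,0.016,-0.118],-4,0.0],[[0.07,0.038,-0.118],-9,0.0],[[0.11,0.06,-0.118],-14,0.0],[[0.15,0.08,-0.118],-19,0.0],[[0.18,0.097,-0.118],-24,0.0],[[0.193,0.1043,-0.118],-24,0.0],[[0.193,0.1043,-0.118],-24,0.0],[[0.193,0.1043,-0.118],-24,0.0],[[0.193,0.1043,-0.118],-24,0.0]]}}

```text
time_s: 13.75
position: [0.6312, -0.0114, 0.169]
tool_rot: [[-0.16, 0.987, -0.0], [0.987, 0.16, -0.0], [-0.0, -0.0, -1.0]]
ft_force: [0.6, 0.9, -0.7]
grip_width: 0.0152
gripper_force: 58.5
```

Run:
```python
from h import *
go(.6192,.0685,.12,99.3)
d=cap('wrist','w5')
```

```text
t 13.75 now [ 0.6312 -0.0114  0.169 ] yaw 99.21 F [ 0.6  0.9 -0.7] w 0.0152 g 58.5
shift [0.0808 0.001  0.049 ] turn -0.09
```

View pics/w5.png

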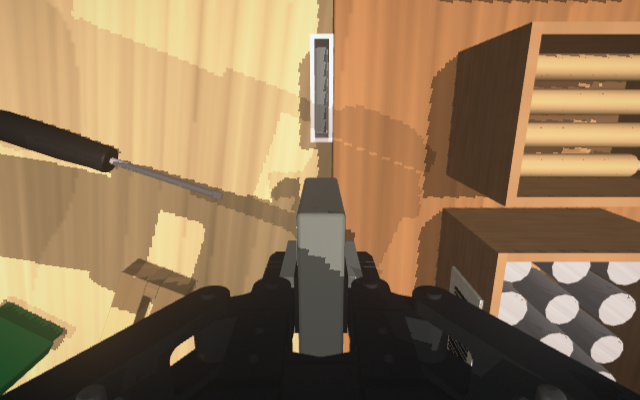

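The view shows the rail's bright rim at columns 311–333, rows 34–142, directly ahead of the held holder at (321,280). I'll measure both from this picture.

Run:
```python
from h import *
d=load('w5');P=pts(d);P[d['depth']<=0]=-9;im=d['img'].astype(int)
K,R,t=cam(d);s=env.observe();T=np.array(s['tool_rot']);p0=np.array(s['position'])
m=np.zeros(im.shape[:2],np.uint8);m[25:150,300:345]=1
m&=((im.min(2)>185)&(im.max(2)-im.min(2)<35)).astype(np.uint8)
c=max(cv2.findContours(m,cv2.RETR_EXTERNAL,cv2.CHAIN_APPROX_NONE)[0],key=cv2.contourArea)
q=P[m>0];print('rail depth z',np.percentile(q[:,2],[10,50,90]))
w=np.array([ray(d,u,v,.06)[:2] for u,v in c[:,0]]);r=cv2.minAreaRect((w*1000).astype(np.float32));print('rail',r)
rc=np.array(r[0])/1000
z=P[...,2];h=P[(abs(z-p0[2]-.038)<.006)&(np.hypot(P[...,0]-p0[0],P[...,1]-p0[1])<.06)]
print('holder top z',np.percentile(h[:,2],[5,50,95])-p0[2]);l=(h-p0)@T
print('tool x,y ranges',np.percentile(l[:,0],[1,99]),np.percentile(l[:,1],[1,99]))
k=l[:,0]
for lo in np.arange(-.04,.04,.02):
    b=(k>=lo)&(k<lo+.02)
    if b.sum()>20: print(lo,np.percentile(l[b,1],[3,97]))
print('rail in tool',(np.r_[rc,.06]-p0)@T)
```

```text
rail depth z [0.05829051 0.05921408 0.06013534]
rail ((618.8602294921875, 66.36310577392578), (15.47563648223877, 71.18356323242188), 9.636631965637207)
holder top z [0.03568111 0.0372625  0.04198944]
tool x,y ranges [-0.01841422  0.0341193 ] [-0.02431863  0.02372616]
-0.02 [-0.00910047  0.00875567]
0.0 [-0.02076538  0.02016522]
0.019999999999999997 [-0.00748736  0.00722098]
rail in tool [0.07880252 0.0002412  0.10905647]
```

{"api": "drive_tool", "payload": {"series": [[[0.03,0,0.02],-0.3,0.0],[[0.06,0,0.04],-0.3,0.0],[[0.08,0.0002,0.05],-0.3,0.0],[[0.08,0.0002,0.05],-0.3,0.0],[[0.08,0.0002,0.05],-0.3,0.0],[[0.08,0.0002,0.055],-0.3,0.0],[[0.08,0.0002,0.06],-0.3,0.0],[[0.08,0.0002,0.065],-0.3,0.0],[[0.08,0.0002,0.07],-0.3,0.0],[[0.08,0.0002,0.073],-0.3,0.0],[[0.08,0.0002,0.073],-0.3,0.0]]}}

```text
time_s: 14.9
position: [0.6189, 0.0684, 0.0952]
tool_rot: [[-0.166, 0.986, -0.001], [0.986, 0.166, 0.0], [0.0, -0.001, -1.0]]
ft_force: [-0.1, -0.2, -1.0]
grip_width: 0.0153
gripper_force: 58.5
```

{"api": "drive_tool", "payload": {"series": [[[0,0,0.003],0,0.0],[[0,0,0.006],0,0.0],[[0,0,0.009],0,0.0],[[0,0,0.011],0,0.0],[[0,0,0.011],0,0.0],[[0,0,0.011],0,0.0]], "newtons": 90}}

```text
time_s: 15.5
position: [0.6193, 0.0685, 0.0857]
tool_rot: [[-0.167, 0.986, 0.001], [0.986, 0.167, -0.0], [-0.0, 0.001, -1.0]]
ft_force: [-2.2, -0.7, 7.2]
grip_width: 0.0152
gripper_force: 90.7
```

{"api": "drive_tool", "payload": {"series": [[[0,0,0.002],0,0.0],[[0,0,0.003],0,0.0],[[0,0,0.004],0,0.0],[[0,0,0.005],0,0.0],[[0,0,0.005],0,0.0],[[0,0,0.005],0,0.0]]}}

```text
time_s: 16.1
position: [0.6194, 0.0684, 0.0819]
tool_rot: [[-0.167, 0.986, 0.002], [0.986, 0.167, -0.0], [-0.001, 0.002, -1.0]]
ft_force: [-5.1, -0.0, 15.6]
grip_width: 0.0151
gripper_force: 92.0
```

{"api": "drive_tool", "payload": {"series": [[[0,0,0.0005],0,0.0],[[0,0,0.001],0,0.0],[[0,0,0.001],0,0.0],[[0,0,0.001],0,0.0]]}}

```text
time_s: 16.5
position: [0.6194, 0.0684, 0.0819]
tool_rot: [[-0.167, 0.986, 0.003], [0.986, 0.167, -0.001], [-0.001, 0.003, -1.0]]
ft_force: [-7.9, -0.0, 22.3]
grip_width: 0.0153
gripper_force: 92.9
```

Run:
```python
from h import *
go(.619,.068,.08,99.3)
d=cap('side','s6');P=pts(d);P[d['depth']<=0]=-9
c=d['img'][110:230,250:410];cv2.imwrite('pics/s6c.png',cv2.resize(c,None,fx=5,fy=5,interpolation=cv2.INTER_CUBIC)[:,:,::-1])
z=P[...,2];r=np.array([.6189,.0664]);a=np.deg2rad(9.5);ex=np.array([np.cos(a),np.sin(a)]);ey=np.array([-ex[1],ex[0]])
q=P[...,:2]-r;x=q@ex;y=q@ey;m=(abs(x)<.013)&(abs(y)<.05)&(z>.07)&(z<.122)
print(m.sum(),np.percentile(x[m],[2,50,98]),np.percentile(y[m],[2,98]),np.percentile(z[m],[50,98]))
```

```text
t 16.5 now [0.6194 0.0684 0.0819] yaw 99.6 F [-7.9 -0.  22.3] w 0.0153 g 92.9
shift [-0.0004 -0.0005  0.0019] turn 0.3
178 [-0.01186106 -0.00561086  0.00989523] [-0.03587407  0.01348844] [0.10049025 0.12093713]
```

View pics/s6c.png

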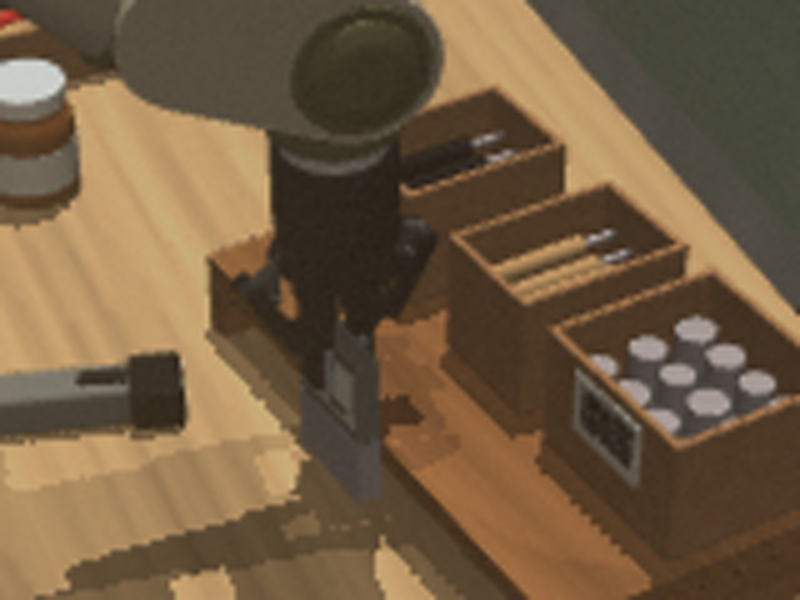

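The crop shows the holder seated on the rail with its ticket facing out, and the scanner lying flat on the bench. TCP height stopped at 81.9 mm while the push rose to 22 N, above the spring's 10 N, so the holder is home. Handing in.

```bash
python3 -c "
from h import *
print(env.close_job())"
```

```text
the job is handed in; nothing more can be done
None
```

I handed the job in at about 16.5 s of the 56 s allowed, but the hand-in returned no verdict: the barcode aim was held for over a second, the scanner is back flat on the bench, and the holder is being pressed home in the rail, ticket facing out.

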